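# Lift the boiled egg with the tongs

## Task

Take the small steel tongs by their two black grip plates, close them on the egg standing in the egg cup and lift it out, never touching the egg with the gripper itself. Carry it over the saucer and finish while still holding it there in the squeezed tongs, over the saucer's middle with about 10 cm of air under the egg: nothing is put down or let go. Leave the egg cup standing where it is and do not disturb or knock over the other things.

Things in the scene. Friction and masses are not known exactly. Their poses are not given: they have to be found in the camera images.
- tongs: Small steel serving tongs, 160 mm long, 0.1 kg, lying flat and open on the worktop: two upright steel strips 26 mm high, joined at the rear by a sprung pin. Origin on the pin's axis at the underside; x along the middle line of the open tongs to the jaws, z up. Held only partly squeezed they can be carried with the jaws still open; they balance close to the grip plates.
- tongs_grip (a point): Midway between the two black grip plates on the outsides of the strips, 65 mm ahead of the pin, 13 mm above the underside. Plates 40 mm long, 22 mm high (2 to 24 mm above the underside); 56 mm over both when open (each splayed 6.6 degrees), 41 mm and parallel when closed on the egg. Spring: 5 N at the plates when open, 8 N when closed on the egg.
- tongs_jaws (a point): Midway between the jaws of the open tongs, 140 mm ahead of the pin (75 mm ahead of the grip plates), 13 mm above the underside. Jaws: shallow three-faced scoops 32 mm long, as high as the strips (26 mm), 76 mm apart when open; each mm of squeeze over the grip plates closes them by 2.15 mm.
- tongs_arm (a joint): Closing angle of the tongs in rad: 0 fully open, about 0.23 closed on the egg, 0.45 fully shut and empty. The right-hand strip turns about the pin; the left-hand one belongs to tongs.
- egg: Brown boiled egg standing blunt end down in the egg cup, loose, 44 mm across at its widest, 56 mm long, 58 g. Origin at the middle of its widest section (25 mm above its lower end, 31 mm below its tip), about 50 mm above the worktop; z along the egg to the tip.
- egg_cup: White ceramic egg cup, loose, 36 mm high, 43 mm wide at the rim, 44 mm at the foot. Origin at the centre of its underside, z up. The egg's widest section stands about 14 mm above the rim.
- saucer: White ceramic saucer, fixed, 110 mm across, 14 mm high. Origin at the centre of its underside. It and the egg cup may stand on either side.
- lemon: Bystander: yellow lemon 78x55x56 mm at the back.
- matchbox: Bystander: matchbox 36x53x15 mm lying between the egg cup and the saucer.
- teaspoon: Bystander: steel teaspoon 130 mm long, lying at the left edge by the hob.
Not all that is in view belongs to the job. What is shaped like the egg_cup but green, orange or turquoise is not meant.

How it is judged:
By the outcome, as a careful person would: the job done as asked, in the order asked, and still so for the second after the job is handed in, while the arm keeps its last pose, push and grip.
It also fails if it takes over 42 s, if anything falls off the work surface, if the arm or the gripper's body presses on something with over 40 N, if the wrist force passes 120 N, or if a joint passes its speed limit or range.

## Robot

A 7-joint arm with a two-finger parallel gripper is mounted at the origin on a cart in front of the work surface, level with it; the furniture and walls round the work are solid. World frame = base frame: x ahead of the robot, y to its left, z up, the work surface at z = 0. Lengths are in m, angles in degrees, forces in N, time in s.
With the tool pointing down it reaches from about 0.425 to 0.875 m from the base axis. Payload 8.4 kg.
Tool frame: the origin (TCP) lies on the front face of the gripper's body, between the roots of the fingers; the fingertips stand 73 mm ahead of it and the grasp point (between the pads) lies 54 mm ahead of it (nose_length is the distance from the TCP to the fingertips, in m); z points along the fingers, y is the line along which they close (so a half turn about z gives the same grasp; the last joint's range is limited). The gripper opens to 85 mm and grips with 20 to 120 N. Pads are 22 mm wide; open, the fingers measure 114 mm over their backs; the gripper's body (76 mm by 85 mm) begins 54 mm behind the grasp point. The pads swing forward as they close: fully open they stand 13 mm farther back than shut.
Start: joints at [-72.892, 19.091, 2.286, 83.961, -0.768, 76.965, -3.352], TCP at [0.252, 0.599, 0.304] pointing down, gripper open.
Joint ranges: [-147.57, 147.57], [-21.85, 119.76], [-74.77, 79.35], [14.55, 137.4], [-85.83, 265.84], [4.83, 119.75], [-152.11, 152.11]. Speed limits (degrees/s): [127.2, 127.2, 159.86, 159.86, 180, 180, 180].

## Interface

Orientations are given as [roll, pitch, yaw] about the fixed x, y, z axes, in that order (R = Rz(yaw) Ry(pitch) Rx(roll)).
In Python, from rig import state, camera, finish_job, nose_length gives the robot as it stands.
- The arm moves only by the tool arm_command, never from a script. Its arguments are lists of equal length, an entry for each row: "delta_pos": the shift along the tool's x, y, z each as a share of 10 cm, from -1 to 1, a list of three; "dr": the turn, a rotation vector about the tool's x, y, z each as a share of 360 degrees, from -1 to 1, a list of three. In form: {"delta_pos": [[tx, ty, tz], ...], "dr": [[wx, wy, wz], ...]}. A call has 1 to 20 rows; each row shifts and turns the commanded pose from where the row before left it, along the tool's axes as they then stand; what a row does not reach is not made up. A row lasts 1/10 s, in which the tool goes at most 50 mm and 8.59 degrees, less where a joint would pass 70% of its speed; a pose out of reach is approached as far as the arm can. A call with a number of a shift or a turn outside -1 to 1 is refused whole. A call with a gripper value outside its range is refused whole. "gripper" is the opening, from 0 (shut) to 1 (fully open), set as the call begins (left out, the last holds). The fingers move at their own pace and stop on an object; "grip_force" is the grip in N (left out, the last holds). Time passes only in rows, so rows that do not move let the fingers close. It gives the time, the measured TCP pose, the force, the opening and the grip force at its end, in the units of the state.
- state(): the state, without advancing time (a new reading comes with each control period).
- camera(name): name is "side" or "top"; returns a dict with "img" (400x640x3 uint8, red, green, blue), "depth" (400x640 float32, m along the optical axis (not along the pixel's ray), 0 where there is no reading), "intrinsics" (3x3 intrinsics, pixels), "k1" (the pictures are not rectified: a ray, as slopes to the right and down, at radius r is drawn at 1 + k1 r^2 times it, then the intrinsics apply), "R" (3x3) and "t" (3): a world point X has camera coordinates R X + t. Camera axes: x right, y down, z forward; pixel columns grow to the right and rows downward; lengths in m; the calibration is good to about 2 mm. A picture is of the moment at which its call begins.
- finish_job(): hands the job in; it is judged then, once.
The state is a dict: "t": time; "q": joint angles; "qvel": joint speeds; "tau": joint torques, N m; "ee_pos": TCP position; "eef_rot": TCP orientation; "wrist_force": force on the tool from outside, world axes, zero at the start; "torque": the same for the moment, N m; "finger_gap": finger opening in m; "finger_force": force on a finger pad.
Only numpy, scipy, OpenCV 4.12 (cv2) and the standard library are available. Lean on these libraries where they do the work, as an engineer would, in place of code of your own. Each camera call takes 0.05 s, during which the arm holds its last target. There are 200 camera calls.

## Working session

There is one attempt and no reset: what is moved stays moved. The work goes in short steps, Python scripts to look and compute and a tool call to move; the robot and the scene stay as the last step left them, time stands still between calls to the robot, and variables do not carry over. Pictures are saved under pics/ and viewed, at most 10 in all, crops included, and the job is handed in when it is done.

Besides the shell and the picture viewer there is one more tool, called in YAML: its name, and indented under it one key for each argument. arm_command: Moves the arm, as the interface text tells. Shift numbers are shares of 10 cm and turn numbers shares of 360 degrees, none past 1 either way. Its arguments: {"type":"object","properties":{"delta_pos":{"type":"array"},"dr":{"type":"array"},"gripper":{"type":"number"},"grip_force":{"type":"number"}},"required":["delta_pos","dr"]}

```bash
ls; mkdir -p pics
cat > h.py <<'E'
import numpy as np, cv2
from rig import state, camera, finish_job, nose_length
def cloud(c):
    K=c["intrinsics"];h,w=c["depth"].shape
    u,v=np.meshgrid(np.arange(w),np.arange(h))
    p=np.stack([u,v],-1).reshape(-1,1,2).astype(np.float64)
    n=cv2.undistortPoints(p,K,np.array([c["k1"],0,0,0,0.])).reshape(h,w,2)
    d=c["depth"]
    X=np.dstack([n[...,0]*d,n[...,1]*d,d])
    return (X-c["t"])@c["R"]   # R^T (X-t)
E
python3 - <<'E'
from h import *
s=state();print({k:np.round(v,3) for k,v in s.items()},nose_length)
for n in("top","side"):
    c=camera(n);cv2.imwrite(f"pics/{n}0.png",c["img"][...,::-1]);np.savez(f"{n}0.npz",img=c["img"],P=cloud(c),d=c["depth"])
    print(n,np.round(-c["R"].T@c["t"],3),c["intrinsics"][0,0],c["k1"])
E
```

```text
pics
{'t': np.float64(0.0), 'q': array([-72.892,  19.132,   2.284,  84.012,  -0.769,  76.964,  -3.352]), 'qvel': array([-0.05 ,  0.041, -0.017,  0.072,  0.002, -0.106,  0.022]), 'tau': array([ 2.0000e-03, -6.5852e+01,  1.3660e+00, -4.0558e+01,  1.7000e-02,
        1.2000e-02, -0.0000e+00]), 'ee_pos': array([0.252, 0.599, 0.303]), 'eef_rot': array([-1.79907e+02,  5.00000e-03,  1.57208e+02]), 'wrist_force': array([-0.562,  0.5  ,  0.195]), 'torque': array([-0.028, -0.011, -0.001]), 'finger_force': np.float64(0.0), 'finger_gap': np.float64(0.086)} 0.0726
top [ 0.526 -0.004  0.931] 429.21243764291023 -0.022312214472898537
side [0.566 0.866 0.501] 400.8704996087799 0.03479769753963059
```

View pics/top0.png

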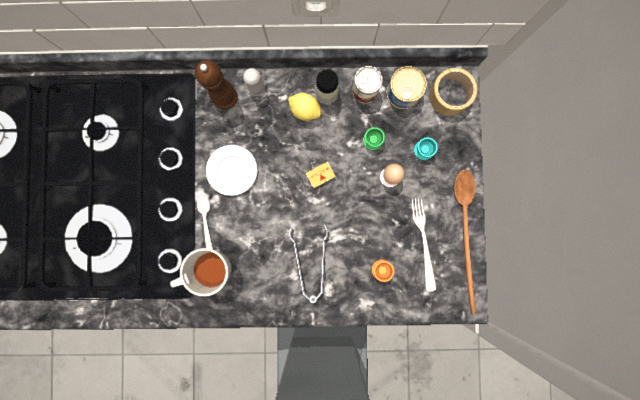

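View pics/side0.png

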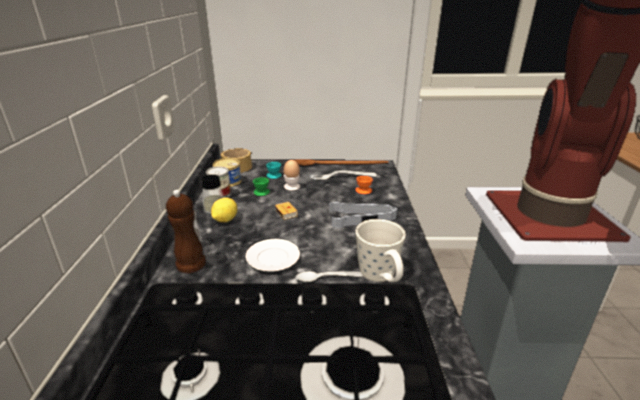

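The top view shows the tongs with the pin near (312,299) and the jaws near (292,232) and (325,230). The egg is near (393,174) and the saucer near (231,171). Next I'll measure these.

Run:
```python
from h import *
z=np.load("top0.npz");im,P=z["img"],z["P"]
big=cv2.resize(im[215:310,270:400],None,fx=6,fy=6,interpolation=cv2.INTER_CUBIC)
cv2.imwrite("pics/tongs.png",big[...,::-1])
def reg(u0,u1,v0,v1,zl,zh):
    Q=P[v0:v1,u0:u1].reshape(-1,3);return Q[(Q[:,2]>zl)&(Q[:,2]<zh)]
print("table",np.round(np.median(reg(260,290,180,220,-.1,.1),0),4))
Q=reg(270,345,215,310,.012,.04);print("tongs n",len(Q),"z",np.percentile(Q[:,2],[5,50,95]))
for a,b in zip(np.arange(Q[:,0].min(),Q[:,0].max(),.01),np.arange(Q[:,0].min(),Q[:,0].max(),.01)+.01):
    q=Q[(Q[:,0]>=a)&(Q[:,0]<b)];m=(q[:,1].min()+q[:,1].max())/2
    l=q[q[:,1]>m];r=q[q[:,1]<=m]
    print(round(a+.005,4),np.round([l[:,1].mean(),r[:,1].mean() if len(r) else 0,q[:,1].min(),q[:,1].max(),q[:,2].mean()],4))
for n,b,zl,zh in(("egg",(375,415,155,195),.045,.1),("eggtop",(375,415,155,195),.07,.1),("sauc",(195,265,140,200),.006,.03),("match",(300,340,160,190),.008,.03),("lemon",(285,325,90,125),.02,.08),("mug",(165,235,240,300),.05,.15),("fork",(405,440,190,295),.002,.03),("orange",(365,400,255,285),.02,.06)):
    q=reg(*b,zl,zh);print(n,len(q),np.round(q.min(0),4),np.round(q.max(0),4),np.round(q.mean(0),4))
# egg by mask brown + circle
zs=np.load("side0.npz");S=zs["P"];q=S[150:195,278:305].reshape(-1,3);q=q[(q[:,2]>.045)&(q[:,2]<.1)&(q[:,0]>.4)&(q[:,1]>-.4)];print("egg side",len(q),np.round(q.min(0),3),np.round(q.max(0),3))
```

```text
table [ 5.961e-01  9.860e-02 -5.000e-04]
tongs n 300 z [0.0167468  0.02503442 0.02803999]
0.383 [0.0239 0.0153 0.0104 0.0291 0.0255]
0.393 [ 0.0283  0.0086 -0.0002  0.0375  0.0221]
0.403 [ 0.0384 -0.0003 -0.0003  0.0395  0.0252]
0.413 [ 0.0404 -0.0004 -0.0005  0.0415  0.0242]
0.423 [ 0.0424 -0.0015 -0.0027  0.0455  0.0236]
0.433 [ 0.0445 -0.0039 -0.005   0.0474  0.0247]
0.443 [ 0.0464 -0.004  -0.0051  0.0494  0.0238]
0.453 [ 0.0481 -0.0042 -0.0053  0.0515  0.0241]
0.463 [ 0.0495 -0.0043 -0.0054  0.0515  0.0243]
0.473 [ 0.0504 -0.0047 -0.0056  0.0512  0.0241]
0.483 [ 0.0522 -0.0057 -0.0057  0.0532  0.0245]
0.493 [ 0.0539 -0.0058 -0.0059  0.0551  0.0244]
0.503 [ 0.0566 -0.006  -0.006   0.0591  0.024 ]
0.513 [ 0.0624 -0.0103 -0.0125  0.0653  0.0251]
0.523 [ 0.0645 -0.0136 -0.0147  0.0656  0.0244]
0.533 [ 0.0624 -0.011  -0.0127  0.0633  0.0251]
0.543 [    nan -0.0086 -0.0086 -0.0086  0.0229]
egg 351 [ 0.6197 -0.1713  0.0455] [ 0.661  -0.1314  0.0826] [ 0.6387 -0.1498  0.0695]
eggtop 196 [ 0.624  -0.1675  0.07  ] [ 0.6566 -0.1353  0.0826] [ 0.6406 -0.1518  0.0753]
sauc 1459 [0.5983 0.1324 0.006 ] [0.7145 0.2623 0.0185] [0.6603 0.1921 0.0108]
match 418 [ 0.62   -0.0318  0.0082] [0.6736 0.0284 0.0206] [ 0.6466 -0.0019  0.0151]
lemon 794 [ 0.7625 -0.0127  0.0201] [0.823  0.0643 0.0787] [0.7899 0.0253 0.0447]
mug 879 [0.4048 0.1815 0.0502] [0.4943 0.299  0.0971] [0.4441 0.2421 0.0786]
fork 570 [ 0.3869 -0.2573  0.002 ] [ 0.6096 -0.1805  0.02  ] [ 0.4875 -0.2223  0.007 ]
orange 177 [ 0.4199 -0.1505  0.0201] [ 0.4616 -0.1105  0.0389] [ 0.4389 -0.1324  0.031 ]
egg side 190 [ 0.623 -0.159  0.045] [ 0.663 -0.131  0.081]<stdin>:12: RuntimeWarning: Mean of empty slice.
  ret = ret.dtype.type(ret / rcount)
```

View pics/tongs.png

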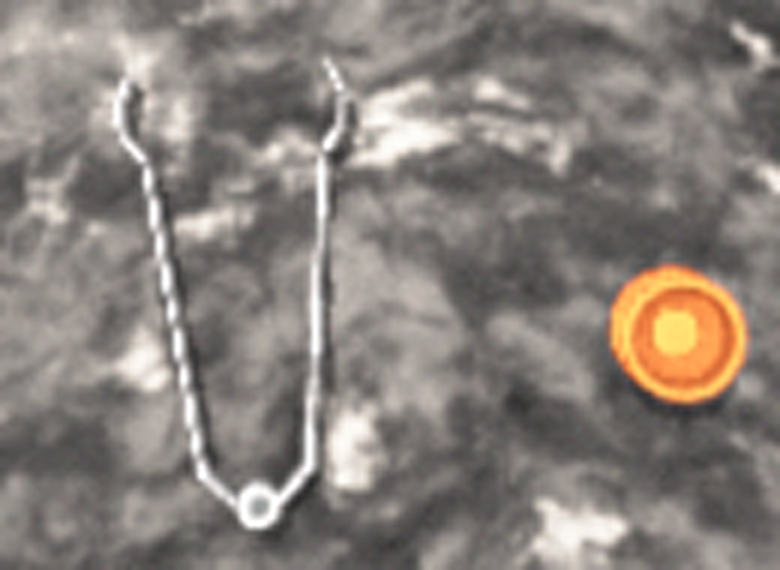

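```bash
cat >> h.py <<'E'
from scipy.spatial.transform import Rotation as Ro
def ray(c,uv,z):
    n=cv2.undistortPoints(np.array(uv,float).reshape(-1,1,2),c["intrinsics"],np.array([c["k1"],0,0,0,0.])).reshape(-1,2)
    d=np.c_[n,np.ones(len(n))]@c["R"]; o=-c["R"].T@c["t"]
    return o+d*((z-o[2])/d[:,2])[:,None]
def plan(pos,yaw,roll=180,pitch=0):
    "delta in tool axes (units of 10cm) and rotvec (units 360deg) from current measured pose"
    s=state();R=Ro.from_euler('xyz',s["eef_rot"],degrees=True);T=Ro.from_euler('xyz',[roll,pitch,yaw],degrees=True)
    print("t",round(float(s["t"]),2),"dp",np.round(R.inv().apply(np.array(pos)-s["ee_pos"])/.1,3),"dr*360",np.round(np.degrees((R.inv()*T).as_rotvec()),2))
E
python3 - <<'E'
from h import *
from scipy.optimize import least_squares
c=camera("top")
cp=lambda l:[(270+(x+.5)/6-.5,215+(y+.5)/6-.5) for x,y in l]
W=ray(c,cp([(257,506),(120,105),(347,105),(202,472),(310,465),(146,160),(322,152),(322,250),(165,270)]),.026)
print(np.round(W[:,:2],4))
pin=W[0,:2];mid=(W[1,:2]+W[2,:2])/2;d=mid-pin;print("yaw pin-jaw",np.degrees(np.arctan2(d[1],d[0])),"len",np.hypot(*d),"jaw gap",np.hypot(*(W[1]-W[2])))
l=W[5]-W[3];r=W[6]-W[4];a=[np.degrees(np.arctan2(q[1],q[0])) for q in(l,r)];print("strips",a,np.mean(a))
P=cloud(c)
Q=P[155:195,375:415].reshape(-1,3);Q=Q[(Q[:,2]>.052)&(Q[:,2]<.1)]
f=lambda p:np.sqrt(((Q[:,:2]-p[:2])**2).sum(1)/.022**2+((Q[:,2]-p[2])/.031)**2)-1
print("egg fit",least_squares(f,[.64,-.15,.05],loss="soft_l1",f_scale=.05).x)
Q=P[140:200,195:265].reshape(-1,3);Q=Q[(Q[:,2]>.01)&(Q[:,2]<.018)]
(x,y),r=cv2.minEnclosingCircle((Q[(abs(Q[:,0]-.657)<.065)&(abs(Q[:,1]-.19)<.06),:2]*1000).astype(np.float32));print("saucer",x,y,r)
m=c["img"].min(2)[130:215,195:270]>150;n,L,st,ce=cv2.connectedComponentsWithStats(m.astype(np.uint8));k=1+st[1:,4].argmax();print(st[k],ray(c,[ce[k]+[195,130]],.012))
plan([.452,.023,.20],183)
E
```

```text
[[ 0.3845  0.0179]
 [ 0.5244  0.064 ]
 [ 0.5232 -0.0156]
 [ 0.3965  0.0369]
 [ 0.3983 -0.0007]
 [ 0.505   0.0551]
 [ 0.5069 -0.0065]
 [ 0.4727 -0.006 ]
 [ 0.4666  0.0489]]Traceback (most recent call last):
  File "<stdin>", line 7, in <module>
TypeError: return arrays must be of ArrayType
```

Run:
```python
from h import *
from scipy.optimize import least_squares
c=camera("top")
P=cloud(c)
Q=P[155:195,375:415].reshape(-1,3);Q=Q[(Q[:,2]>.052)&(Q[:,2]<.1)]
f=lambda p:np.sqrt(((Q[:,:2]-p[:2])**2).sum(1)/.022**2+((Q[:,2]-p[2])/.031)**2)-1
print("egg fit",least_squares(f,[.64,-.15,.05],loss="soft_l1",f_scale=.05).x)
m=(c["img"].min(2)[130:215,195:270]>150).astype(np.uint8);n,L,st,ce=cv2.connectedComponentsWithStats(m);k=1+st[1:,4].argmax();print(st[k],ray(c,[ce[k]+[195,130]],.012))
plan([.4494,.0212,.20],182.9)
```

```text
egg fit [ 0.64135944 -0.15328224  0.04872077]
[   1   14   74   71 2511] [[0.65579333 0.18415432 0.012     ]]
t 0.2 dp [-4.061 -4.561  1.038] dr*360 [-5.000e-02 -1.000e-02 -2.569e+01]
```

arm_command:
  delta_pos:
    - [-0.254, -0.285, 0.065]
    - [-0.254, -0.285, 0.065]
    - [-0.254, -0.285, 0.065]
    - [-0.254, -0.285, 0.065]
    - [-0.254, -0.285, 0.065]
    - [-0.254, -0.285, 0.065]
    - [-0.254, -0.285, 0.065]
    - [-0.254, -0.285, 0.065]
    - [-0.254, -0.285, 0.065]
    - [-0.254, -0.285, 0.065]
    - [-0.254, -0.285, 0.065]
    - [-0.254, -0.285, 0.065]
    - [-0.254, -0.285, 0.065]
    - [-0.254, -0.285, 0.065]
    - [-0.254, -0.285, 0.065]
    - [-0.254, -0.285, 0.065]
    - [0, 0, 0]
    - [0, 0, 0]
  dr:
    - [0, 0, 0]
    - [0, 0, 0]
    - [0, 0, 0]
    - [0, 0, 0]
    - [0, 0, 0]
    - [0, 0, 0]
    - [0, 0, 0]
    - [0, 0, 0]
    - [0, 0, -0.0178]
    - [0, 0, -0.0178]
    - [0, 0, -0.0178]
    - [0, 0, -0.0178]
    - [0, 0, 0]
    - [0, 0, 0]
    - [0, 0, 0]
    - [0, 0, 0]
    - [0, 0, 0]
    - [0, 0, 0]
  gripper: 1

```text
t: 2.0
ee_pos: [0.5304, 0.0676, 0.1995]
eef_rot: [-180.0, -0.1, -177.3]
wrist_force: [-1.2, 0.0, -0.0]
finger_gap: 0.0854
finger_force: 0.0
```

Run:
```python
from h import *
s=state();print(s["ee_pos"],s["eef_rot"],s["q"].round(1),s["finger_gap"])
c=camera("side");print("saucer",ray(camera("top"),[(231.3,170.7)],.014))
plan([.4494,.0212,.12],182.9)
```

```text
[0.53037208 0.06757183 0.1994814 ] [-1.79960227e+02 -5.22511756e-02 -1.77273875e+02] [-38.5  11.1  29.6 108.6  -6.1  61.9  86.3] 0.08541643159695543
saucer [[0.65796517 0.18895804 0.014     ]]
t 2.1 dp [ 0.827 -0.439  0.799] dr*360 [ 0.02 -0.03 -0.01]
```

arm_command:
  delta_pos:
    - [0.2067, -0.11, 0.1]
    - [0.2067, -0.11, 0.1]
    - [0.2067, -0.11, 0.1]
    - [0.2067, -0.11, 0.1]
    - [0, 0, 0.1]
    - [0, 0, 0.1]
    - [0, 0, 0.1]
    - [0, 0, 0.1]
    - [0, 0, 0]
    - [0, 0, 0]
  dr:
    - [0, 0, 0]
    - [0, 0, 0]
    - [0, 0, 0]
    - [0, 0, 0]
    - [0, 0, 0]
    - [0, 0, 0]
    - [0, 0, 0]
    - [0, 0, 0]
    - [0, 0, 0]
    - [0, 0, 0]

```text
t: 3.1
ee_pos: [0.45, 0.0204, 0.1197]
eef_rot: [-180.0, -0.0, -177.1]
wrist_force: [-0.2, -0.1, 0.1]
finger_gap: 0.0856
finger_force: 0.0
```

Run:
```python
from h import *
c=camera("side");t=camera("top")
a=cv2.resize(c["img"][150:270,290:450],(800,600),interpolation=cv2.INTER_CUBIC)
b=cv2.resize(t["img"][190:310,250:400],(800,640))[:600]
cv2.imwrite("pics/pre.png",cv2.resize(np.hstack([a,b]),(800,300))[...,::-1])
plan([.4494,.0212,.075],182.9)
```

```text
t 3.2 dp [0.008 0.009 0.451] dr*360 [-0.01  0.02 -0.06]
```

View pics/pre.png

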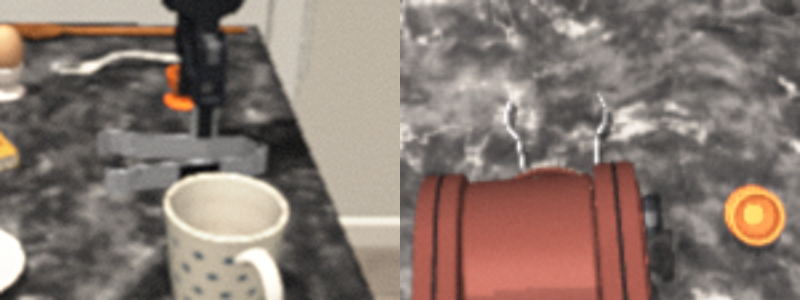

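The side crop shows the gripper fingers straight above the black plate (plate at about (200,168)). The top crop shows the jaws clear ahead of the arm. I'll go down and squeeze partly.

arm_command:
  delta_pos:
    - [0, 0, 0.1]
    - [0, 0, 0.1]
    - [0, 0, 0.1]
    - [0, 0, 0.1]
    - [0, 0, 0.05]
    - [0, 0, 0]
    - [0, 0, 0]
  dr:
    - [0, 0, 0]
    - [0, 0, 0]
    - [0, 0, 0]
    - [0, 0, 0]
    - [0, 0, 0]
    - [0, 0, 0]
    - [0, 0, 0]

```text
t: 3.9
ee_pos: [0.4499, 0.0202, 0.0749]
eef_rot: [-180.0, -0.0, -177.2]
wrist_force: [-0.1, 0.5, 0.1]
finger_gap: 0.0851
finger_force: 0.0
```

arm_command:
  delta_pos:
    - [0, 0, 0]
    - [0, 0, 0]
    - [0, 0, 0]
    - [0, 0, 0]
    - [0, 0, 0]
    - [0, 0, 0]
    - [0, 0, 0]
    - [0, 0, 0]
  dr:
    - [0, 0, 0]
    - [0, 0, 0]
    - [0, 0, 0]
    - [0, 0, 0]
    - [0, 0, 0]
    - [0, 0, 0]
    - [0, 0, 0]
    - [0, 0, 0]
  gripper: 0.6
  grip_force: 25

```text
t: 4.7
ee_pos: [0.4507, 0.0205, 0.0757]
eef_rot: [180.0, 0.1, -177.2]
wrist_force: [-0.1, -0.5, 7.0]
finger_gap: 0.0513
finger_force: 7.2
```

arm_command:
  delta_pos:
    - [0, 0, -0.05]
    - [0, 0, -0.1]
    - [0, 0, -0.15]
    - [0, 0, -0.15]
    - [0, 0, -0.15]
    - [0, 0, -0.15]
    - [0, 0, -0.15]
    - [0, 0, -0.1]
    - [0, 0, 0]
    - [0, 0, 0]
  dr:
    - [0, 0, 0]
    - [0, 0, 0]
    - [0, 0, 0]
    - [0, 0, 0]
    - [0, 0, 0]
    - [0, 0, 0]
    - [0, 0, 0]
    - [0, 0, 0]
    - [0, 0, 0]
    - [0, 0, 0]

```text
t: 5.7
ee_pos: [0.4497, 0.0203, 0.1748]
eef_rot: [180.0, 0.0, -177.2]
wrist_force: [0.4, -0.8, -1.6]
finger_gap: 0.0516
finger_force: 5.1
```

Run:
```python
from h import *
s=state();print(s["ee_pos"],s["finger_gap"],s["finger_force"],s["wrist_force"])
c=camera("side");t=camera("top")
np.savez("l.npz",P=cloud(c),T=cloud(t),ci=c["img"],ti=t["img"])
a=cv2.resize(c["img"][120:270,270:470],(800,600),interpolation=cv2.INTER_CUBIC)
b=cv2.resize(t["img"][190:310,250:410],(800,600),interpolation=cv2.INTER_CUBIC)
cv2.imwrite("pics/lift.png",cv2.resize(np.hstack([a,b]),(800,300))[...,::-1])
T=cloud(t)[170:300,250:380].reshape(-1,3);q=T[(T[:,2]>.06)&(T[:,2]<.2)&(T[:,0]>.49)&(T[:,0]<.64)&(abs(T[:,1]-.02)<.06)]
print(len(q),q.min(0),q.max(0))
for a in np.arange(.49,.56,.01):
    k=q[(q[:,0]>=a)&(q[:,0]<a+.01)]
    for g in(k[k[:,1]>.024],k[k[:,1]<=.024]):
        if len(g):print(round(a+.005,3),len(g),np.round(g.mean(0),4),np.round([g[:,1].min(),g[:,1].max()],4))
```

```text
[0.44974431 0.02034482 0.17483222] 0.05155552525847462 5.087442406802438 [ 0.40906013 -0.78114736 -1.61936443]
84 [ 0.49027981 -0.00614115  0.10061461] [0.53693087 0.0597772  0.12731201]
0.495 11 [0.495  0.0498 0.1191] [0.0486 0.0507]
0.495 5 [ 0.4948 -0.      0.1255] [-0.0001  0.0001]
0.505 16 [0.5053 0.0531 0.1196] [0.0501 0.0579]
0.505 6 [ 5.058e-01 -5.000e-04  1.239e-01] [-0.0021 -0.0001]
0.515 10 [0.5155 0.0585 0.1201] [0.0563 0.0598]
0.515 7 [ 0.5144 -0.004   0.1231] [-0.006  -0.0021]
0.525 10 [0.5247 0.0586 0.1194] [0.0569 0.0596]
0.525 7 [ 0.5254 -0.0058  0.1247] [-0.0061 -0.0043]
0.535 7 [0.5322 0.0561 0.1188] [0.0548 0.0578]
0.535 5 [ 0.5343 -0.0021  0.1256] [-0.0043 -0.0006]
```

View pics/lift.png

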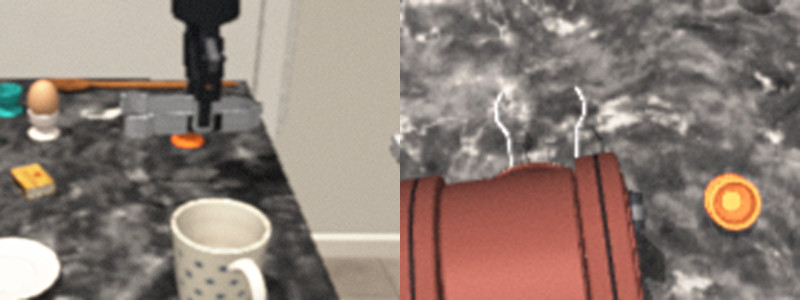

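The side crop shows the tongs hanging level in the fingers and the top crop shows the jaws ahead, about 66 mm apart. I'll refine the egg position and check the tongs for roll.

```bash
cat >> h.py <<'E'
from scipy.optimize import least_squares
def proj(c,X):
    return cv2.projectPoints(np.asarray(X,float),cv2.Rodrigues(c["R"])[0],c["t"],c["intrinsics"],np.array([c["k1"],0,0,0,0.]))[0].reshape(-1,2)
def eggmodel():
    th=np.linspace(0,2*np.pi,40);ph=np.linspace(-np.pi/2,np.pi/2,25)
    T,Ph=np.meshgrid(th,ph);r=.022*np.cos(Ph);z=np.where(Ph>0,.031,.025)*np.sin(Ph)
    return np.stack([r*np.cos(T),r*np.sin(T),z],-1).reshape(-1,3)
E
python3 - <<'E'
from h import *
M=eggmodel()
for n,(u0,u1,v0,v1) in(("top",(372,416,152,196)),("side",(275,310,150,195))):
    c=camera(n);im=c["img"][v0:v1,u0:u1];hsv=cv2.cvtColor(im,cv2.COLOR_RGB2HSV)
    m=((hsv[...,0]<20)&(hsv[...,1]>70)&(hsv[...,2]>60)).astype(np.uint8)
    _,L,st,ce=cv2.connectedComponentsWithStats(m);k=1+st[1:,4].argmax();st=st[k];print(n,"bbox",st[0]+u0,st[1]+v0,st[2],st[3],st[4])
    b=np.array([st[0]+u0+st[2]/2-.5,st[1]+v0+st[3]/2-.5])
    for x,y in((.641,-.1525),):
        p=proj(c,M+[x,y,.05]);lo,hi=p.min(0),p.max(0);print(" model",lo.round(1),hi.round(1))
    if n=="top":
        g=lambda q:(lambda p:(p.min(0)+p.max(0))/2-b)(proj(c,M+[q[0],q[1],.05]))
        print(" fit",least_squares(g,[.64,-.15],diff_step=1e-3).x)
# tongs roll from side depth: face of left strip
P=np.load("l.npz")["P"];q=P[120:230,270:470].reshape(-1,3)
q=q[(q[:,0]>.48)&(q[:,0]<.545)&(q[:,1]>-.03)&(q[:,1]<.075)&(q[:,2]>.06)&(q[:,2]<.16)]
for a in np.arange(.485,.54,.01):
    k=q[(abs(q[:,0]-a)<.005)]
    if len(k):
        print(round(a,3),len(k),"z",np.round(np.percentile(k[:,2],[2,10,50,90,98]),4),"y",np.round(np.percentile(k[:,1],[2,50,98]),4))
E
```

```text
top bbox 384 163 21 21 267
 model [382.2 163.2] [403.9 184.6]
 fit [ 0.64287965 -0.15458632]
side bbox 283 159 27 18 325
 model [283.9 159.6] [299.8 179.3]
0.485 82 z [0.1017 0.1031 0.1138 0.1235 0.1242] y [-0.0034  0.0454  0.0509]
0.495 84 z [0.1021 0.1036 0.1135 0.1225 0.1242] y [-0.0037  0.0013  0.0518]
0.505 88 z [0.1009 0.1037 0.1134 0.1226 0.1244] y [-0.003   0.0486  0.0549]
0.515 86 z [0.1002 0.1023 0.1128 0.124  0.1254] y [-0.0072  0.0551  0.0598]
0.525 95 z [0.1006 0.1018 0.1111 0.1236 0.1246] y [-0.009   0.0561  0.0616]
0.535 81 z [0.1007 0.1028 0.1146 0.1237 0.1257] y [-0.0072 -0.0013  0.0594]
```

Run:
```python
from h import *
plan([.5672,-.1592,.178],182.8)
```

```text
t 5.9 dp [-1.087 -1.85  -0.038] dr*360 [-0.03 -0.07  0.03]
```

arm_command:
  delta_pos:
    - [-0.04, -0.07, -0.04]
    - [-0.08, -0.14, 0]
    - [-0.11, -0.19, 0]
    - [-0.11, -0.19, 0]
    - [-0.11, -0.19, 0]
    - [-0.11, -0.19, 0]
    - [-0.11, -0.19, 0]
    - [-0.11, -0.19, 0]
    - [-0.11, -0.19, 0]
    - [-0.11, -0.18, 0]
    - [-0.05, -0.08, 0]
    - [-0.037, -0.05, 0]
    - [0, 0, 0]
    - [0, 0, 0]
    - [0, 0, 0]
  dr:
    - [0, 0, 0]
    - [0, 0, 0]
    - [0, 0, 0]
    - [0, 0, 0]
    - [0, 0, 0]
    - [0, 0, 0]
    - [0, 0, 0]
    - [0, 0, 0]
    - [0, 0, 0]
    - [0, 0, 0]
    - [0, 0, 0]
    - [0, 0, 0]
    - [0, 0, 0]
    - [0, 0, 0]
    - [0, 0, 0]

```text
t: 7.4
ee_pos: [0.5674, -0.1582, 0.1789]
eef_rot: [180.0, -0.0, -177.1]
wrist_force: [-0.1, -0.1, -1.0]
finger_gap: 0.0511
finger_force: 5.1
```

Run:
```python
from h import *
s=state();print(s["ee_pos"],s["eef_rot"],s["finger_gap"],s["q"].round(1))
t=camera("top");c=camera("side")
T=cloud(t);q=T[130:260,340:450].reshape(-1,3);q=q[(q[:,2]>.105)&(q[:,2]<.16)&(q[:,0]>.61)&(q[:,0]<.70)]
for a in np.arange(.61,.67,.01):
    k=q[(q[:,0]>=a)&(q[:,0]<a+.01)]
    if len(k):print(round(a+.005,3),len(k),"y",np.round([k[:,1].min(),k[:,1].max(),(k[:,1].min()+k[:,1].max())/2],4),"z",k[:,2].mean().round(4),"x max",k[:,0].max().round(4))
cv2.imwrite("pics/over.png",np.hstack([cv2.resize(t["img"][130:230,340:450],(400,364),interpolation=cv2.INTER_CUBIC),cv2.resize(c["img"][110:210,255:365],(400,364),interpolation=cv2.INTER_CUBIC)])[...,::-1])
```

```text
[ 0.56738336 -0.15818607  0.17892759] [ 1.79965511e+02 -9.39831355e-03 -1.77104340e+02] 0.05114148481849402 [-19.6  20.4  37.7 102.7 -14.1  61.7 115.9]
0.615 18 y [-0.1282 -0.1258 -0.127 ] z 0.1215 x max 0.6197
0.625 22 y [-0.126  -0.1191 -0.1225] z 0.12 x max 0.6294
0.635 17 y [-0.1834 -0.1171 -0.1503] z 0.1208 x max 0.639
0.645 17 y [-0.1834 -0.1172 -0.1503] z 0.1201 x max 0.6497
0.655 12 y [-0.1802 -0.1231 -0.1516] z 0.1211 x max 0.655
```

View pics/over.png

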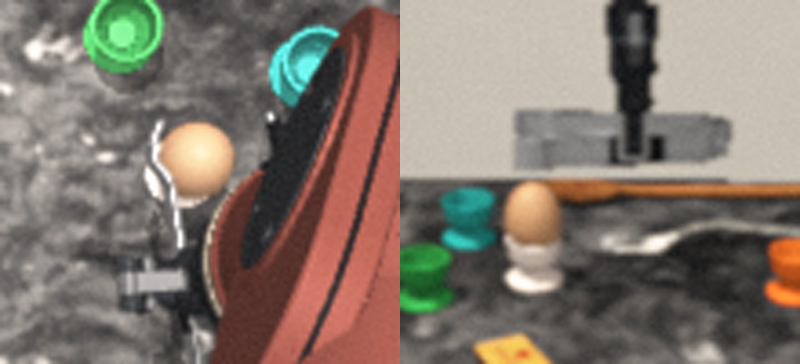

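Over view: the left jaw tip (top crop, about (160,125) to (170,190)) lies left of the egg at (197,160) and ahead at the right distance. The side crop shows the tongs level above the egg. I'll descend with a 1.5 mm shift to the right.

arm_command:
  delta_pos:
    - [0, -0.015, 0.05]
    - [0, 0, 0.08]
    - [0, 0, 0.08]
    - [0, 0, 0.08]
    - [0, 0, 0.08]
    - [0, 0, 0.08]
    - [0, 0, 0.08]
    - [0, 0, 0.06]
    - [0, 0, 0.04]
    - [0, 0, 0.01]
    - [0, 0, 0]
    - [0, 0, 0]
    - [0, 0, 0]
  dr:
    - [0, 0, 0]
    - [0, 0, 0]
    - [0, 0, 0]
    - [0, 0, 0]
    - [0, 0, 0]
    - [0, 0, 0]
    - [0, 0, 0]
    - [0, 0, 0]
    - [0, 0, 0]
    - [0, 0, 0]
    - [0, 0, 0]
    - [0, 0, 0]
    - [0, 0, 0]

```text
t: 8.8
ee_pos: [0.5679, -0.1606, 0.1152]
eef_rot: [-180.0, 0.0, -177.2]
wrist_force: [0.0, 0.5, -1.4]
finger_gap: 0.0517
finger_force: 5.1
```

Run:
```python
from h import *
s=state();print(s["ee_pos"],s["wrist_force"],s["finger_gap"])
t=camera("top");c=camera("side")
P=cloud(c);q=P[130:210,255:365].reshape(-1,3);q=q[(q[:,0]>.61)&(q[:,0]<.67)&(q[:,1]>-.135)&(q[:,1]<-.10)&(q[:,2]>.02)&(q[:,2]<.09)]
print("jaw z",np.percentile(q[:,2],[2,10,50,90,98]),len(q))
cv2.imwrite("pics/on.png",np.hstack([cv2.resize(t["img"][130:230,340:450],(400,364),interpolation=cv2.INTER_CUBIC),cv2.resize(c["img"][130:210,255:343],(400,364),interpolation=cv2.INTER_CUBIC)])[...,::-1])
```

```text
[ 0.56786075 -0.16059299  0.11524091] [ 0.00319015  0.47927687 -1.43614721] 0.05170458740783049
jaw z [0.02936482 0.0404436  0.052633   0.06395162 0.06563567] 165
```

View pics/on.png

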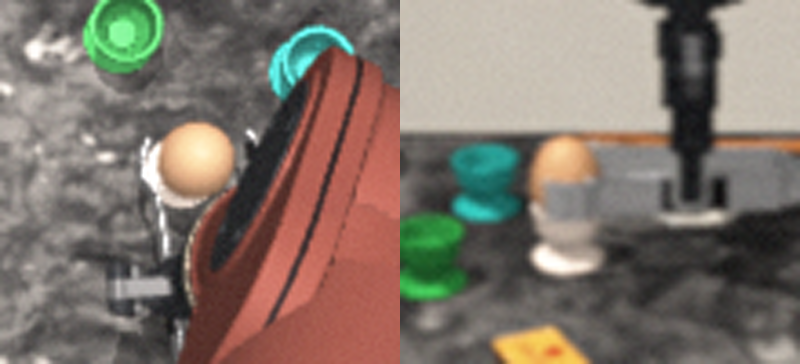

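Jaw undersides are at about 40 mm, above the 36 mm rim. The top crop shows the tips at (145,140) and (250,133), symmetric about the egg at 197. The tips reach slightly too little past the egg, so I'll go 3 mm forward and then squeeze gently in steps.

arm_command:
  delta_pos:
    - [-0.015, 0, 0]
    - [-0.015, 0, 0]
    - [0, 0, 0]
    - [0, 0, 0]
  dr:
    - [0, 0, 0]
    - [0, 0, 0]
    - [0, 0, 0]
    - [0, 0, 0]

```text
t: 9.3
ee_pos: [0.5707, -0.1604, 0.1149]
eef_rot: [-180.0, -0.0, -177.2]
wrist_force: [0.7, 0.0, -1.0]
finger_gap: 0.0515
finger_force: 5.1
```

arm_command:
  delta_pos:
    - [0, 0, 0]
    - [0, 0, 0]
    - [0, 0, 0]
    - [0, 0, 0]
  dr:
    - [0, 0, 0]
    - [0, 0, 0]
    - [0, 0, 0]
    - [0, 0, 0]
  gripper: 0.53

```text
t: 9.7
ee_pos: [0.5707, -0.1604, 0.1149]
eef_rot: [-180.0, 0.0, -177.2]
wrist_force: [1.1, 0.1, -1.0]
finger_gap: 0.0458
finger_force: 6.1
```

arm_command:
  delta_pos:
    - [0, 0, 0]
    - [0, 0, 0]
    - [0, 0, 0]
    - [0, 0, 0]
  dr:
    - [0, 0, 0]
    - [0, 0, 0]
    - [0, 0, 0]
    - [0, 0, 0]
  gripper: 0.49

```text
t: 10.1
ee_pos: [0.5707, -0.1604, 0.1149]
eef_rot: [180.0, -0.0, -177.2]
wrist_force: [-0.2, 1.1, 0.7]
finger_gap: 0.0421
finger_force: 8.0
```

arm_command:
  delta_pos:
    - [0, 0, 0]
    - [0, 0, 0]
    - [0, 0, 0]
    - [0, 0, 0]
    - [0, 0, 0]
    - [0, 0, 0]
  dr:
    - [0, 0, 0]
    - [0, 0, 0]
    - [0, 0, 0]
    - [0, 0, 0]
    - [0, 0, 0]
    - [0, 0, 0]
  gripper: 0.42

```text
t: 10.7
ee_pos: [0.5707, -0.1604, 0.115]
eef_rot: [180.0, 0.0, -177.2]
wrist_force: [-0.4, 0.8, 0.7]
finger_gap: 0.0405
finger_force: 25.1
```

arm_command:
  delta_pos:
    - [0, 0, -0.02]
    - [0, 0, -0.03]
    - [0, 0, -0.05]
    - [0, 0, -0.05]
    - [0, 0, -0.08]
    - [0, 0, -0.1]
    - [0, 0, -0.1]
    - [0, 0, -0.1]
    - [0, 0, -0.1]
    - [0, 0, -0.1]
    - [0, 0, -0.08]
    - [0, 0, -0.05]
    - [0, 0, -0.04]
    - [0, 0, 0]
    - [0, 0, 0]
  dr:
    - [0, 0, 0]
    - [0, 0, 0]
    - [0, 0, 0]
    - [0, 0, 0]
    - [0, 0, 0]
    - [0, 0, 0]
    - [0, 0, 0]
    - [0, 0, 0]
    - [0, 0, 0]
    - [0, 0, 0]
    - [0, 0, 0]
    - [0, 0, 0]
    - [0, 0, 0]
    - [0, 0, 0]
    - [0, 0, 0]

```text
t: 12.2
ee_pos: [0.5706, -0.1604, 0.2047]
eef_rot: [180.0, -0.0, -177.2]
wrist_force: [0.4, 1.4, -1.9]
finger_gap: 0.0406
finger_force: 25.4
```

Run:
```python
from h import *
s=state();print(s["ee_pos"],s["wrist_force"],s["finger_gap"])
t=camera("top");c=camera("side")
cv2.imwrite("pics/up.png",np.hstack([cv2.resize(t["img"][130:230,340:450],(400,364),interpolation=cv2.INTER_CUBIC),cv2.resize(c["img"][100:200,255:365],(400,364),interpolation=cv2.INTER_CUBIC)])[...,::-1])
```

```text
[ 0.57055801 -0.16037406  0.20467294] [ 0.43729944  1.4045497  -1.87431084] 0.04058322252222418
```

View pics/up.png

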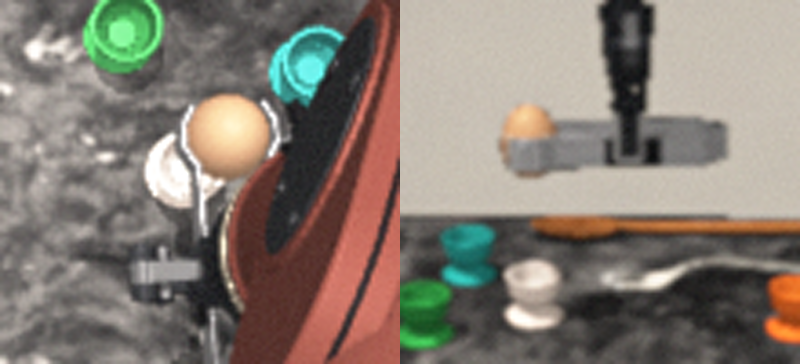

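The egg is held in the tongs (side crop about (527,140)) and the white cup stands empty in place. Now I'll carry it to the saucer.

arm_command:
  delta_pos:
    - [-0.005, 0.05, 0]
    - [-0.01, 0.1, 0]
    - [-0.014, 0.15, 0]
    - [-0.02, 0.2, 0]
    - [-0.02, 0.2, 0]
    - [-0.02, 0.2, 0]
    - [-0.02, 0.2, 0]
    - [-0.02, 0.2, 0]
    - [-0.02, 0.2, 0]
    - [-0.02, 0.2, 0]
    - [-0.02, 0.2, 0]
    - [-0.02, 0.2, 0]
    - [-0.02, 0.2, 0]
    - [-0.02, 0.2, 0]
    - [-0.02, 0.2, 0]
    - [-0.02, 0.2, 0]
    - [-0.02, 0.2, 0]
    - [-0.017, 0.17, 0]
    - [-0.015, 0.1, 0]
    - [-0.005, 0.05, 0]
  dr:
    - [0, 0, 0]
    - [0, 0, 0]
    - [0, 0, 0]
    - [0, 0, 0]
    - [0, 0, 0]
    - [0, 0, 0]
    - [0, 0, 0]
    - [0, 0, 0]
    - [0, 0, 0]
    - [0, 0, 0]
    - [0, 0, 0]
    - [0, 0, 0]
    - [0, 0, 0]
    - [0, 0, 0]
    - [0, 0, 0]
    - [0, 0, 0]
    - [0, 0, 0]
    - [0, 0, 0]
    - [0, 0, 0]
    - [0, 0, 0]

```text
t: 14.3
ee_pos: [0.5881, 0.1844, 0.2048]
eef_rot: [180.0, -0.0, -177.1]
wrist_force: [-0.1, -0.4, -1.3]
finger_gap: 0.0406
finger_force: 25.4
```

arm_command:
  delta_pos:
    - [0, 0, 0]
    - [0, 0, 0]
    - [0, 0, 0]
  dr:
    - [0, 0, 0]
    - [0, 0, 0]
    - [0, 0, 0]

```text
t: 14.6
ee_pos: [0.5885, 0.1817, 0.205]
eef_rot: [-180.0, 0.0, -177.3]
wrist_force: [1.1, -1.1, -1.4]
finger_gap: 0.0404
finger_force: 25.4
```

Run:
```python
from h import *
s=state();print(s["ee_pos"],s["wrist_force"],s["finger_gap"])
t=camera("top");c=camera("side");M=eggmodel();obs=[]
for n,k,(u0,u1,v0,v1) in(("top",t,(170,290,110,230)),("side",c,(220,350,130,290))):
    hsv=cv2.cvtColor(k["img"][v0:v1,u0:u1],cv2.COLOR_RGB2HSV)
    m=((hsv[...,0]<20)&(hsv[...,1]>60)&(hsv[...,1]<170)&(hsv[...,2]>110)).astype(np.uint8)
    _,L,st,ce=cv2.connectedComponentsWithStats(m);j=1+st[1:,4].argmax();st=st[j];print(n,st[:2]+[u0,v0],st[2:])
    if n=="top":
        b=np.array([st[0]+u0+st[2]/2-.5,st[1]+v0+st[3]/2-.5])
        g=lambda q:(lambda p:(p.min(0)+p.max(0))/2-b)(proj(t,M+[q[0],q[1],.139]))
        e=least_squares(g,[.65,.19],diff_step=1e-3).x;print("egg xy",e)
        P=cloud(t);q=P[v0:v1,u0:u1][L==j];print("egg top z",np.percentile(q[:,2],[50,98]))
for z in(.139,.135,.143):
    p=proj(c,M+[e[0],e[1],z]);print("side model",z,p.min(0).round(1),p.max(0).round(1))
im=np.hstack([cv2.resize(t["img"][110:230,170:290],(400,400)),cv2.resize(c["img"][130:290,210:370],(400,400))])
cv2.imwrite("pics/sau.png",im[...,::-1])
```

```text
[0.58846017 0.18165919 0.20498943] [ 1.0561782  -1.06333678 -1.36354305] 0.04035241724339727
top [196 149] [ 32  33 440]
egg xy [0.65098587 0.19898974]
egg top z [0.16280504 0.34214804]
side [220 148] [ 32  25 437]
side model 0.139 [262.1 187.2] [285.5 215.5]
side model 0.135 [262.3 189.1] [285.6 217.4]
side model 0.143 [262.  185.3] [285.4 213.7]
```

View pics/sau.png

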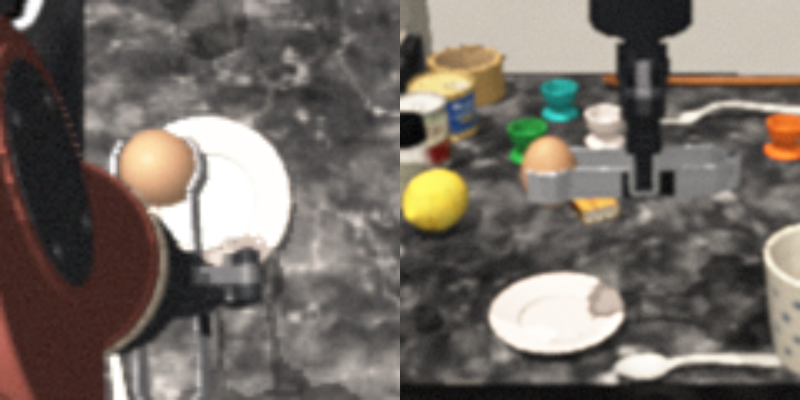

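The egg is over the saucer, at (157,167) in the top crop and (549,165) in the side crop. The colour mask picked up part of the arm, so I'll use my pixel readings instead.

Run:
```python
from h import *
t=camera("top");c=camera("side");M=eggmodel()
b=np.array([217.1,160.2])
for z in(.135,.139,.143):
    e=least_squares(lambda q:(lambda p:(p.min(0)+p.max(0))/2-b)(proj(t,M+[q[0],q[1],z])),[.65,.19],diff_step=1e-3).x
    p=proj(c,M+[e[0],e[1],z]);print(z,"egg",e.round(4),"side",p.min(0).round(1),p.max(0).round(1))
print("side obs u 258.4..280.8 v top 184.0")
a=np.linspace(0,6.28,60);C=np.c_[.055*np.cos(a),.055*np.sin(a),0*a]
for k in(t,c):
    p=proj(k,C+[.658,.189,.014]);print("saucer rim",p.min(0).round(1),p.max(0).round(1))
print("obs top u 206..257 v 146..196 (start) side u",(489-400)/2.5+210,(624-400)/2.5+210,"v",130+271/2.5,130+355/2.5)
s=state();print(s["ee_pos"],s["t"])
```

```text
0.135 egg [0.6605 0.1896] side [257.9 186.9] [281.  214.9]
0.139 egg [0.6598 0.1886] side [258.2 184.8] [281.3 212.8]
0.143 egg [0.6591 0.1876] side [258.5 182.6] [281.6 210.7]
side obs u 258.4..280.8 v top 184.0
saucer rim [205.8 145.4] [256.8 196.2]
saucer rim [246.9 238.9] [300.6 270.6]
obs top u 206..257 v 146..196 (start) side u 245.6 299.6 v 238.4 272.0
[0.58837768 0.18236031 0.20497198] 14.8
```

arm_command:
  delta_pos:
    - [0.015, 0, 0.02]
    - [0, 0, 0.02]
    - [0, 0, 0]
    - [0, 0, 0]
    - [0, 0, 0]
    - [0, 0, 0]
    - [0, 0, 0]
    - [0, 0, 0]
  dr:
    - [0, 0, 0]
    - [0, 0, 0]
    - [0, 0, 0]
    - [0, 0, 0]
    - [0, 0, 0]
    - [0, 0, 0]
    - [0, 0, 0]
    - [0, 0, 0]

```text
t: 15.6
ee_pos: [0.5868, 0.1828, 0.2009]
eef_rot: [-180.0, 0.0, -177.2]
wrist_force: [-0.3, -0.3, -1.7]
finger_gap: 0.0406
finger_force: 25.4
```

```bash
python3 -c "
from rig import *
s=state();print(s['ee_pos'],s['finger_gap'],s['finger_force'],s['t'],finish_job())"
```

```text
the job is handed in; nothing more can be done
[0.58681779 0.18278614 0.20094758] 0.040551352834177115 25.3896501660347 15.6 None
```

I handed the job in at 15.6 s with the egg still held in the squeezed tongs, about 1 mm from the saucer's middle by camera measurement and with roughly 10 cm of air under it; the egg cup is still standing, and I saw nothing else disturbed.

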